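# Roll a tin up to the date coder

## Robot

A 7-joint arm with a two-finger parallel gripper is mounted at the origin on the work surface. World frame = base frame: x ahead of the robot, y to its left, z up, the work surface at z = 0. Lengths are in mm, angles in rad, forces in N, time in s.
With the tool pointing down it reaches from about 425 to 875 mm from the base axis. Payload 8.4 kg.
Tool frame: the origin (TCP) lies between the finger pads; the fingertips stand 19 mm ahead of it and the grasp point (between the pads) is the TCP; z points along the fingers, y is the line along which they close (so a half turn about z gives the same grasp; the last joint's range is limited). The gripper opens to 85 mm and grips with 20 to 120 N. Pads are 22 mm wide; open, the fingers measure 114 mm over their backs; the gripper's body (76 mm by 85 mm) begins 54 mm behind the grasp point. The pads swing forward as they close: fully open they stand 13 mm farther back than shut.
Start: joints at [1.008, 0.333, 0.04, 1.465, -0.013, 1.343, -0.059], TCP at [290.752, -581.316, 250.308] pointing down, gripper open.
Joint ranges: [-2.58, 2.58], [-0.38, 2.09], [-1.3, 1.39], [0.25, 2.4], [-1.5, 4.64], [0.08, 2.09], [-2.65, 2.65]. Speed limits (rad/s): [2.22, 2.22, 2.79, 2.79, 3.14, 3.14, 3.14].

## Interface

Orientations are given as a unit quaternion [x, y, z, w].
In Python, from bench import telemetry, viewer, r, nets gives the robot as it stands.
- The arm moves only by the tool carry_out, never from a script. Its arguments are lists of equal length, an entry for each row: "rotation": the turn, a rotation vector about the tool's x, y, z in rad, a list of three; "delta_pos": the shift along the tool's x, y, z in cm, a list of three; "gripper": the finger opening in cm, from 0 to 8.54. In form: {"rotation": [[ax, ay, az], ...], "delta_pos": [[dx, dy, dz], ...], "gripper": [gripper, ...]}. A call has exactly 8 rows; each row shifts and turns the commanded pose from where the row before left it, along the tool's axes as they then stand; what a row does not reach is not made up. A row lasts 1/8 s, in which the tool goes at most 62.5 mm and 10.7 degrees, less where a joint would pass 70% of its speed; a pose out of reach is approached as far as the arm can. A call with a gripper value outside its range is refused whole. The fingers move at their own pace and stop on an object; the grip force is fixed at half the most. Time passes only in rows, so rows that do not move let the fingers close, or fill a call up. It gives the time, the measured TCP pose, the force, the opening and the grip force at its end, in the units of the state.
- telemetry.get_obs(): the state, without advancing time (a new reading comes with each control period).
- viewer.camera(name): name is "scene" or "side" or "wrist"; returns a dict with "color" (480x640x3 uint8, red, green, blue), "mtx" (3x3 intrinsics, pixels), "cam_to_world" (4x4, takes a point from camera to world coordinates); the wrist camera has in their place "tool_from_camera" (4x4, takes a point from camera to tool coordinates, whose origin is the TCP and whose axes are the flange's). Camera axes: x right, y up, looking along -z (the intrinsics and any distortion apply to the point x, -y, -z); pixel columns grow to the right and rows downward; lengths in mm; the calibration is good to about 2 mm. A picture is of the moment at which its call begins: read the wrist's pose just before it. There is no depth.
- r.finish_job(): hands the job in; it is judged then, once.
Trained networks look in the newest picture that a camera, given by its name, has taken for a name from the list of things; names that differ only in an ending like _2 or _b are one class to them, and where a whole thing is asked for, a point or a joint stands for the part that bears it (a point fixed in the world has none). Each returns a list of dicts, best first, with "conf" (0 to 1); they miss things now and then, are a little off and sometimes report something else, mostly with a low value. They report only what shows in the picture. A call takes as long as a camera call. They do not tell look-alikes from the thing itself.
- nets.find_in(thing, camera): "rect" ([left, top, width, height] in pixels, round what is visible of it).
- nets.masks_of(thing, camera): "mask" (480x640 bool, what is visible of it) and "rect" ([left, top, width, height] in pixels, round what is visible of it).
- nets.mark_of(thing, camera): "xy" ([column, row] in pixels: a listed point, or the origin of a listed thing).
The state is a dict: "time": time; "qpos": joint angles; "qvel": joint speeds; "joint_efforts": joint torques, N m; "tcp_pos": TCP position; "eef_rot": TCP orientation; "wrist_force": force on the tool from outside, world axes, zero at the start; "ft_torque": the same for the moment, N m; "grip_width": finger opening in mm; "finger_force": force on a finger pad.
Only numpy, scipy, OpenCV 4.12 (cv2) and the standard library are available. Lean on these libraries where they do the work, as an engineer would, in place of code of your own. Each camera call takes 0.05 s, during which the arm holds its last target. There are 200 camera calls.

## Task

Filled tins get their date printed on the end while they lie in the roll track: with your fingertips on top of the long tin, roll it along the track until the middle of its end is squarely in front of the coder's nozzle, and leave it lying still there. Push on its top only (no shoving it from behind or stopping it from the front, no dragging it, no lifting it), and leave the short tin in the track and the things standing on the bench where they are.

Things in the scene. Friction and masses are not known exactly. Their poses are not given: they have to be found in the camera images.
- tin: The long tin, to be rolled: closed bare-metal food tin, 119 mm long, 99 mm in diameter at its end seams (body 97 mm), 0.65 to 0.95 kg, lying on its side in the track. Origin: its centre. x: its long axis, across the track; y and z turn as it rolls. Starts 130 to 250 mm to either side of its place at the nozzle. From 0.1 m/s it coasts to rest in a few cm and stays where it is left.
- track: The roll track, fixed: white plastic plate 160 x 600 x 20 mm; round steel guide bars along its long sides, 125 mm apart, tops 21 mm above the deck, so that tins roll straight; steel lips at both ends. Origin: centre of its underside, on the bench (z = 0). x: across the track, away from the robot; y: along it, the way tins roll. The deck is 20 mm above the bench, a lying tin's top 119 mm.
- nozzle (a point): Middle of the date coder's nozzle, a dark upright slot in the steel snout of a grey print head (64 mm wide, 128 mm high; the clamp behind it 155 mm) fixed on the robot's side of the track. It is 69.5 mm above the bench, like a lying tin's centre. x: straight out of the nozzle, across the track; y: along the track. In place, the tin's centre has y = 0 in this frame and lies about 70 mm ahead (x).
- short_tin: A shorter tin of the same diameter (63 mm long, 99 mm in diameter), lying in the track on the other side of the nozzle; it is to be left alone. Origin: its centre; x axis its long axis.
- stood_tin: A small tin, 65 mm in diameter and 75 mm tall, standing on the bench beyond the track; to be left alone. Origin: centre of its underside.
- jar: A glass jar with a metal lid, 60 mm in diameter and 85 mm tall, standing on the bench beyond the track; to be left alone. Origin: centre of its underside.
- brush: A white scrubbing brush, 190 x 56 mm, 65 mm high with its bow handle, lying bristles down on the bench beyond the track; to be left alone. Origin: centre of its underside.
Not all that is in view belongs to the job. What is shaped like the tin but brown or red is not meant.

How it is judged (in metres and radians):
On the way:
1. the long tin has turned over by more than a quarter turn: it is rolled along, not dragged (angle between tin's own z axis and vertical above 1.7 rad), for 0.02 s.
At the end, for the whole second after the job is handed in: The long tin lies still in the track with its centre within 10 mm, along the track, of the line straight out from the nozzle, its end square to the nozzle (within 7 degrees), still lying on the deck (y of tin in the frame of nozzle between -0.01 and 0.01 m and z of tin in the frame of nozzle between -0.005 and 0.005 m and angle between the x axis of tin and the x axis of nozzle, either way round below 0.12 rad and linear speed of tin below 0.01 m/s); the robot touches nothing.
It fails at once if the fingers push the long tin with the fingertips lower than about the upper third of it, not on its top (contact force between the fingers and tin above 1 N and height (world z) of the grasp point below 0.105 m).
It fails at once if the arm or the gripper's body, not the fingers, pushes the long tin (contact force between the arm and tin above 1 N).
It fails at once if the long tin is lifted off the deck (by more than 8 mm) (z of tin in the frame of nozzle above 0.008 m).
It fails at once if the short tin is moved by more than 8 mm (distance of short_tin from where it was at the start of the episode above 0.008 m).
It fails at once if the standing tin, the jar or the brush is moved by more than 15 mm (distance of any of stood_tin, jar, brush from where it was at the start of the episode above 0.015 m).
It also fails if it takes over 72 s, if anything falls off the work surface, if the arm or the gripper's body presses on something with over 40 N, if the wrist force passes 120 N, or if a joint passes its speed limit or range.

## Working session

There is one attempt and no reset: what is moved stays moved. The work goes in short steps, Python scripts to look and compute and a tool call to move; the robot and the scene stay as the last step left them, time stands still between calls to the robot, and variables do not carry over. Pictures are saved under pics/ and viewed, at most 10 in all, crops included, and the job is handed in when it is done.

Besides the shell and the picture viewer there is one more tool, called as name(argument=value, ...), one argument or row to a line, values as JSON. carry_out: Moves the arm, as the interface text tells. Its arguments: {"type":"object","properties":{"rotation":{"type":"array"},"delta_pos":{"type":"array"},"gripper":{"type":"array"}},"required":["rotation","delta_pos","gripper"]}

```bash
mkdir -p pics
cat > h.py <<'E'
import numpy as np, cv2
from bench import telemetry, viewer, r, nets
def ray(c,uv):
    M=np.array(c["cam_to_world"]);K=np.array(c["mtx"])
    p=np.linalg.inv(K)@[uv[0],uv[1],1]
    d=M[:3,:3]@[p[0],-p[1],-p[2]]
    return M[:3,3],d
def at_z(c,uv,z):
    o,d=ray(c,uv);return o+d*(z-o[2])/d[2]
def proj(c,P):
    M=np.array(c["cam_to_world"]);q=M[:3,:3].T@(np.array(P,float)-M[:3,3])
    p=np.array(c["mtx"])@[q[0],-q[1],-q[2]];return p[:2]/p[2]
E
python3 - <<'E'
from h import *
o=telemetry.get_obs();print(o["time"],o["tcp_pos"],o["eef_rot"])
ims=[]
for n in("scene","side"):
    c=viewer.camera(n);print(n,{k:v for k,v in c.items() if k not in("color","cam_to_world")},np.round(c["cam_to_world"],3).tolist())
    cv2.imwrite(f"pics/{n}1.png",c["color"][:,:,::-1])
    for t,z in(("tin",69.5),("track",0),("nozzle",69.5),("short_tin",69.5),("stood_tin",0),("jar",0),("brush",0)):
        for m in nets.mark_of(t,n)[:4]: print(t,np.round(m["conf"],2),np.round(m["xy"]),np.round(at_z(c,m["xy"],z)))
E
```

```text
0.0 [ 290.5515989  -580.98064246  249.42133363] [ 9.73236059e-01  2.29806318e-01 -2.39023693e-04 -7.56391616e-04]
scene {'mtx': array([[446.31469867,   0.        , 316.81901525],
       [  0.        , 446.31469867, 239.73126138],
       [  0.        ,   0.        ,   1.        ]])} [[0.315, -0.801, 0.509, 1047.555], [0.949, 0.268, -0.166, -249.676], [-0.003, 0.535, 0.845, 957.647], [0.0, 0.0, 0.0, 1.0]]
tin 0.75 [247. 191.] [ 317. -197.   70.]
tin 0.7 [177. 292.] [ 545. -408.   70.]
tin 0.66 [262. 252.] [ 505. -206.   70.]
track 0.6 [342. 243.] [500.  -5.   0.]
nozzle 0.64 [331. 205.] [426. -10.  70.]
short_tin 0.61 [425. 201.] [491. 217.  70.]
stood_tin 0.6 [314. 337.] [ 712. -148.    0.]
jar 0.83 [370. 314.] [701.  -8.   0.]
brush 0.95 [454. 291.] [709. 202.   0.]
side {'mtx': array([[564.82984741,   0.        , 320.72125951],
       [  0.        , 564.82984741, 236.80833022],
       [  0.        ,   0.        ,   1.        ]])} [[-0.86, 0.392, -0.327, 98.864], [-0.51, -0.674, 0.534, 583.179], [-0.011, 0.626, 0.779, 1067.111], [0.0, 0.0, 0.0, 1.0]]
tin 0.87 [375. 154.] [ 536. -404.   70.]
tin 0.69 [425. 251.] [ 298. -182.   70.]
tin 0.63 [347. 205.] [ 514. -216.   70.]
track 0.61 [305. 286.] [505.  -7.   0.]
nozzle 0.74 [335. 278.] [434. -18.  70.]
short_tin 0.95 [253. 348.] [490. 208.  70.]
stood_tin 0.83 [265. 214.] [ 705. -140.    0.]
jar 0.96 [236. 248.] [705. -19.   0.]
jar 0.31 [334. 276.] [460. -64.   0.]
brush 0.59 [177. 316.] [705. 200.   0.]
```

View pics/scene1.png

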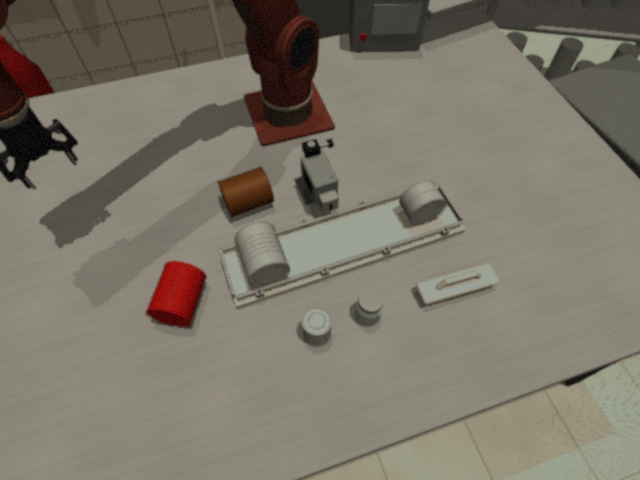

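View pics/side1.png

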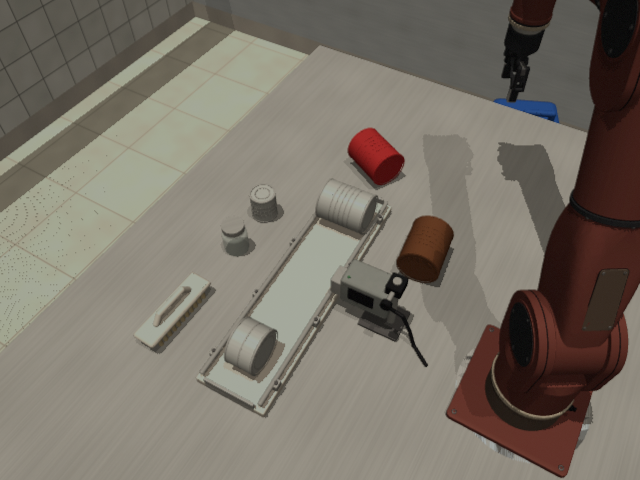

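The scene shows three long-tin shapes: bare metal lying in the track (262,252), brown on the bench (247,191), and red on the bench (177,292). I choose the bare-metal one. The short tin is at (425,201) and the nozzle at (331,205). Next I'll fit the tin and track silhouettes and check a crop.

```bash
cat >> h.py <<'E'
def cyl(p,L,R=49.5):
    x,y,a=p;t=np.linspace(0,2*np.pi,40);u=np.array([np.cos(a),np.sin(a),0]);v=np.array([-np.sin(a),np.cos(a),0])
    return [np.array([x,y,69.5])+s*L/2*u+R*np.cos(k)*v+R*np.sin(k)*np.array([0,0,1]) for s in(-1,1) for k in t]
def fit(views,L,x0):
    from scipy.optimize import minimize
    def f(q):
        p=[q[0],q[1],q[2]/300];s=0
        for c,m in views:
            h=cv2.convexHull(np.float32([proj(c,P) for P in cyl(p,L)]))
            im=np.zeros((480*4,640*4),np.uint8);cv2.fillConvexPoly(im,np.int32(h*4+2),255)
            im=cv2.resize(im,(640,480),interpolation=cv2.INTER_AREA)/255.
            s+=np.abs(im-m).sum()
        return s
    o=minimize(f,[x0[0],x0[1],x0[2]*300],method="Nelder-Mead",options=dict(initial_simplex=[[x0[0],x0[1],x0[2]*300],[x0[0]+10,x0[1],x0[2]*300],[x0[0],x0[1]+10,x0[2]*300],[x0[0],x0[1],x0[2]*300+12]],xatol=.2))
    return np.r_[o.x[:2],o.x[2]/300],o.fun
E
cat > m.py <<'E'
from h import *
cs={n:viewer.camera(n) for n in("scene","side")}
for t,L,x0 in(("tin",119,(510,-211,.05)),("short_tin",63,(490,212,.05))):
    vs=[]
    for n,c in cs.items():
        for m in nets.masks_of(t,n):
            if np.linalg.norm(np.array(m["rect"][:2])+np.array(m["rect"][2:])/2-proj(c,[x0[0],x0[1],69.5]))<20: vs.append((c,m["mask"]));break
    print(t,len(vs),fit(vs,L,x0),[np.round(fit([v],L,x0)[0],3) for v in vs])
for n,c in cs.items():
    m=nets.masks_of("track",n)
    if m:
        ys,xs=np.nonzero(m[0]["mask"]);P=np.float32([at_z(c,(a,b),10)[:2] for a,b in zip(xs,ys)])
        print("track",n,cv2.minAreaRect(P))
    m=nets.mark_of("nozzle",n)
    if m: print("nozzle",m[0]["conf"],at_z(c,m[0]["xy"],69.5))
im=cs["scene"]["color"][140:310,200:480,::-1]
cv2.imwrite("pics/crop1.png",cv2.resize(im,None,fx=2.8,fy=2.8,interpolation=cv2.INTER_CUBIC))
E
python3 m.py
```

```text
tin 2 (array([ 5.10327574e+02, -2.09535900e+02,  6.25251623e-02]), np.float64(364.3607843137255)) [array([ 5.08000e+02, -2.08719e+02,  6.30000e-02]), array([ 5.13704e+02, -2.12963e+02,  7.00000e-02])]
short_tin 2 (array([4.95861643e+02, 2.04666397e+02, 8.47517894e-02]), np.float64(304.9333333333333)) [array([4.91239e+02, 2.06530e+02, 9.00000e-02]), array([4.96557e+02, 2.03819e+02, 7.50000e-02])]
track scene ((494.3915100097656, 5.687255859375), (182.25848388671875, 617.869873046875), 2.5718111991882324)
nozzle 0.92 [431.22356917 -10.21917877  69.5       ]
track side ((506.78741455078125, -13.42486572265625), (179.29713439941406, 628.462646484375), 1.6882623434066772)
nozzle 0.74 [435.68160273 -20.94521775  69.5       ]
```

View pics/crop1.png

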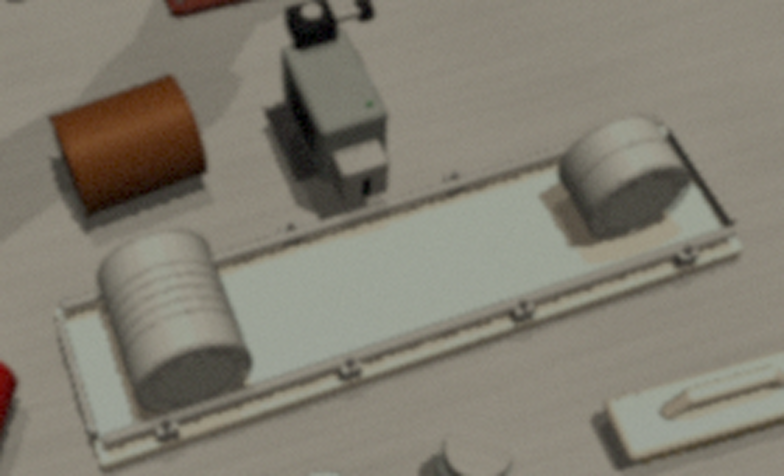

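The crop confirms a ribbed bare-metal tin in the track, with the nozzle slot at pixel (331,206). Fitted values: tin at about (510,-210), nozzle line at y≈-8.5 there, track yaw about 0.035 rad, so roughly 201 mm to roll.

carry_out(
  rotation=[
    [0, 0, -0.143],
    [0, 0, -0.143],
    [0, 0, -0.143],
    [0, 0, -0.143],
    [0, 0, -0.143],
    [0, 0, -0.143],
    [0, 0, -0.143],
    [0, 0, -0.143],
  ],
  delta_pos=[
    [0, 0, 0],
    [0, 0, 0],
    [0, 0, 0],
    [0, 0, 0],
    [0, 0, 0],
    [0, 0, 0],
    [0, 0, 0],
    [0, 0, 0],
  ],
  gripper=[0, 0, 0, 0, 0, 0, 0, 0],
)

```text
time: 2.3
tcp_pos: [290.7, -581.3, 250.3]
eef_rot: [0.692, 0.722, -0.0, -0.0]
wrist_force: [0.1, -0.5, -0.1]
grip_width: -0.1
finger_force: 0.0
```

carry_out(
  rotation=[
    [0, 0, 0],
    [0, 0, 0],
    [0, 0, 0],
    [0, 0, 0],
    [0, 0, 0],
    [0, 0, 0],
    [0, 0, 0],
    [0, 0, 0],
  ],
  delta_pos=[
    [4.3, 2.9, 1],
    [4.3, 2.9, 1],
    [4.3, 2.9, 1],
    [4.3, 2.9, 1],
    [4.3, 2.9, 1],
    [4.3, 2.9, 1],
    [4.3, 2.9, 1],
    [4.3, 2.9, 1],
  ],
  gripper=[0, 0, 0, 0, 0, 0, 0, 0],
)

```text
time: 3.3
tcp_pos: [510.7, -227.6, 170.3]
eef_rot: [0.694, 0.72, 0.0, 0.0]
wrist_force: [0.1, -0.7, -0.3]
grip_width: -0.1
finger_force: 0.0
```

carry_out(
  rotation=[
    [0, 0, 0],
    [0, 0, 0],
    [0, 0, 0],
    [0, 0, 0],
    [0, 0, 0],
    [0, 0, 0],
    [0, 0, 0],
    [0, 0, 0],
  ],
  delta_pos=[
    [0, 0, 1],
    [0, 0, 1],
    [0, 0, 0.7],
    [0, 0, 0.3],
    [0, 0, 0.1],
    [0, 0, 0.1],
    [0, 0, 0.1],
    [0, 0, 0],
  ],
  gripper=[0, 0, 0, 0, 0, 0, 0, 0],
)

```text
time: 4.3
tcp_pos: [509.9, -229.0, 137.4]
eef_rot: [0.694, 0.72, 0.0, -0.0]
wrist_force: [0.8, -0.8, -0.2]
grip_width: 0.0
finger_force: 0.0
```

carry_out(
  rotation=[
    [0, 0, 0],
    [0, 0, 0],
    [0, 0, 0],
    [0, 0, 0],
    [0, 0, 0],
    [0, 0, 0],
    [0, 0, 0],
    [0, 0, 0],
  ],
  delta_pos=[
    [0, 0, 0.1],
    [0, 0, 0],
    [0, 0, 0.1],
    [0, 0, 0],
    [0, 0, 0],
    [0, 0, 0],
    [0, 0, 0],
    [0, 0, 0],
  ],
  gripper=[0, 0, 0, 0, 0, 0, 0, 0],
)

```text
time: 5.3
tcp_pos: [509.9, -229.0, 135.4]
eef_rot: [0.694, 0.72, 0.0, 0.0]
wrist_force: [-0.0, -0.3, 3.2]
grip_width: -0.0
finger_force: 1.1
```

carry_out(
  rotation=[
    [0, 0, 0],
    [0, 0, 0],
    [0, 0, 0],
    [0, 0, 0],
    [0, 0, 0],
    [0, 0, 0],
    [0, 0, 0],
    [0, 0, 0],
  ],
  delta_pos=[
    [0.3, 0, 0],
    [0.4, 0, -0.03],
    [0.4, 0, -0.03],
    [0.4, 0, -0.02],
    [0.4, 0, -0.02],
    [0.4, 0, 0],
    [0.4, 0, 0],
    [0.3, 0, 0],
  ],
  gripper=[0, 0, 0, 0, 0, 0, 0, 0],
)

```text
time: 6.3
tcp_pos: [508.8, -198.7, 136.9]
eef_rot: [0.694, 0.72, -0.0, 0.0]
wrist_force: [-1.4, 0.4, 7.5]
grip_width: 0.2
finger_force: 3.6
```

```bash
cat > t.py <<'E'
from h import *
import sys
x0=[float(a) for a in sys.argv[1:3]]+[.035];vs=[]
for n in("scene","side"):
    c=viewer.camera(n)
    for m in nets.masks_of("tin",n):
        if np.linalg.norm(np.array(m["rect"][:2])+np.array(m["rect"][2:])/2-proj(c,[x0[0],x0[1],69.5]))<25: vs.append((c,m["mask"]));break
    cv2.imwrite(f"pics/{n}_{int(-x0[1])}.png",c["color"][:,:,::-1])
print(fit(vs,119,x0),[np.round(fit([v],119,x0)[0],3) for v in vs])
E
python3 t.py 510 -196
```

```text
(array([ 5.10564761e+02, -1.94339632e+02,  5.12166290e-02]), np.float64(851.0078431372549)) [array([ 5.03930e+02, -1.93853e+02,  4.20000e-02]), array([ 5.12911e+02, -1.96081e+02,  4.60000e-02])]
```

carry_out(
  rotation=[
    [0, 0, 0],
    [0, 0, 0],
    [0, 0, 0],
    [0, 0, 0],
    [0, 0, 0],
    [0, 0, 0],
    [0, 0, 0],
    [0, 0, 0],
  ],
  delta_pos=[
    [0.5, 0, 0],
    [0.8, 0, 0],
    [1, 0, 0],
    [1, 0, 0.03],
    [1, 0, 0.05],
    [0.8, 0, 0.07],
    [0.5, 0, 0.06],
    [0.2, 0, 0.03],
  ],
  gripper=[0, 0, 0, 0, 0, 0, 0, 0],
)

```text
time: 7.5
tcp_pos: [506.6, -140.4, 134.1]
eef_rot: [0.694, 0.72, 0.0, -0.0]
wrist_force: [-1.9, 0.7, 6.2]
grip_width: 0.1
finger_force: 2.9
```

carry_out(
  rotation=[
    [0, 0, 0],
    [0, 0, 0],
    [0, 0, 0],
    [0, 0, 0],
    [0, 0, 0],
    [0, 0, 0],
    [0, 0, 0],
    [0, 0, 0],
  ],
  delta_pos=[
    [0, 0, 0],
    [0, 0, -0.5],
    [0, 0, -1.5],
    [-1.5, 0, 0],
    [-2, 0, 0],
    [-1.5, 0, 0],
    [0, 0, 0],
    [0, 0, 0],
  ],
  gripper=[0, 0, 0, 0, 0, 0, 0, 0],
)

```text
time: 8.5
tcp_pos: [508.4, -190.6, 153.6]
eef_rot: [0.694, 0.72, 0.0, -0.0]
wrist_force: [-0.1, 0.8, 0.7]
grip_width: 0.3
finger_force: 0.0
```

```bash
python3 t.py 508 -165
```

```text
(array([ 5.10678380e+02, -1.64778552e+02,  4.56946577e-02]), np.float64(678.9019607843137)) [array([ 5.04962e+02, -1.62605e+02,  2.30000e-02]), array([ 5.12392e+02, -1.67564e+02,  5.90000e-02])]
```

carry_out(
  rotation=[
    [0, 0, 0],
    [0, 0, 0],
    [0, 0, 0],
    [0, 0, 0],
    [0, 0, 0],
    [0, 0, 0],
    [0, 0, 0],
    [0, 0, 0],
  ],
  delta_pos=[
    [0, 0, 1],
    [0, 0, 0.6],
    [0, 0, 0.2],
    [0, 0, 0.1],
    [0, 0, 0.05],
    [0, 0, 0],
    [0, 0, 0],
    [0, 0, 0],
  ],
  gripper=[0, 0, 0, 0, 0, 0, 0, 0],
)

```text
time: 9.7
tcp_pos: [508.5, -191.0, 134.5]
eef_rot: [0.694, 0.72, 0.0, 0.0]
wrist_force: [-1.1, -0.2, -0.1]
grip_width: -0.0
finger_force: 0.0
```

carry_out(
  rotation=[
    [0, 0, 0],
    [0, 0, 0],
    [0, 0, 0],
    [0, 0, 0],
    [0, 0, 0],
    [0, 0, 0],
    [0, 0, 0],
    [0, 0, 0],
  ],
  delta_pos=[
    [0.6, 0, -0.09],
    [1.3, 0, -0.12],
    [1.6, 0, -0.03],
    [1.7, 0, 0],
    [1.7, 0, 0],
    [1.6, 0, 0.03],
    [1.3, 0, 0.12],
    [0.6, 0, 0.09],
  ],
  gripper=[0, 0, 0, 0, 0, 0, 0, 0],
)

```text
time: 10.7
tcp_pos: [504.6, -86.1, 134.3]
eef_rot: [0.694, 0.72, 0.0, -0.0]
wrist_force: [-0.7, -0.5, 0.1]
grip_width: 0.1
finger_force: 0.0
```

carry_out(
  rotation=[
    [0, 0, 0],
    [0, 0, 0],
    [0, 0, 0],
    [0, 0, 0],
    [0, 0, 0],
    [0, 0, 0],
    [0, 0, 0],
    [0, 0, 0],
  ],
  delta_pos=[
    [0, 0, 0],
    [0, 0, -0.5],
    [0, 0, -1.5],
    [-1.5, 0, 0],
    [-2.2, 0, 0],
    [-1.5, 0, 0],
    [0, 0, 0],
    [0, 0, 0],
  ],
  gripper=[0, 0, 0, 0, 0, 0, 0, 0],
)

```text
time: 11.7
tcp_pos: [506.6, -138.5, 154.3]
eef_rot: [0.694, 0.72, 0.0, -0.0]
wrist_force: [0.1, -0.5, -0.5]
grip_width: -0.2
finger_force: 0.0
```

```bash
python3 t.py 507 -113
```

```text
(array([ 5.09188279e+02, -1.12154817e+02,  5.41585928e-02]), np.float64(673.2509803921569)) [array([ 5.04306e+02, -1.11327e+02,  3.90000e-02]), array([ 5.11053e+02, -1.15560e+02,  6.00000e-02])]
```

carry_out(
  rotation=[
    [0, 0, 0],
    [0, 0, 0],
    [0, 0, 0],
    [0, 0, 0],
    [0, 0, 0],
    [0, 0, 0],
    [0, 0, 0],
    [0, 0, 0],
  ],
  delta_pos=[
    [0, 0, 1],
    [0, 0, 0.6],
    [0, 0, 0.2],
    [0, 0, 0.15],
    [0, 0, 0.07],
    [0, 0, 0],
    [0, 0, 0],
    [0, 0, 0],
  ],
  gripper=[0, 0, 0, 0, 0, 0, 0, 0],
)

```text
time: 12.9
tcp_pos: [506.6, -139.1, 134.3]
eef_rot: [0.694, 0.72, 0.0, 0.0]
wrist_force: [-0.0, 0.0, 0.8]
grip_width: 0.0
finger_force: 0.0
```

carry_out(
  rotation=[
    [0, 0, 0],
    [0, 0, 0],
    [0, 0, 0],
    [0, 0, 0],
    [0, 0, 0],
    [0, 0, 0],
    [0, 0, 0],
    [0, 0, 0],
  ],
  delta_pos=[
    [0.6, 0, -0.09],
    [1.3, 0, -0.12],
    [1.6, 0, -0.03],
    [1.7, 0, 0],
    [1.7, 0, 0],
    [1.6, 0, 0.03],
    [1.3, 0, 0.12],
    [0.6, 0, 0.09],
  ],
  gripper=[0, 0, 0, 0, 0, 0, 0, 0],
)

```text
time: 13.9
tcp_pos: [502.7, -34.0, 134.0]
eef_rot: [0.694, 0.72, 0.0, -0.0]
wrist_force: [0.0, -0.0, -0.9]
grip_width: 0.3
finger_force: 0.0
```

carry_out(
  rotation=[
    [0, 0, 0],
    [0, 0, 0],
    [0, 0, 0],
    [0, 0, 0],
    [0, 0, 0],
    [0, 0, 0],
    [0, 0, 0],
    [0, 0, 0],
  ],
  delta_pos=[
    [0, 0, 0],
    [0, 0, -0.5],
    [0, 0, -1.5],
    [-1.5, 0, 0],
    [-2.2, 0, 0],
    [-1.5, 0, 0],
    [0, 0, 0],
    [0, 0, 0],
  ],
  gripper=[0, 0, 0, 0, 0, 0, 0, 0],
)

```text
time: 14.9
tcp_pos: [504.6, -86.5, 154.2]
eef_rot: [0.694, 0.72, 0.0, -0.0]
wrist_force: [0.7, -0.4, 0.8]
grip_width: 0.3
finger_force: 0.0
```

```bash
python3 t.py 506 -61
python3 - <<'E'
from h import *
o=telemetry.get_obs();c=viewer.camera("wrist");print(o["tcp_pos"],o["eef_rot"],c["mtx"].tolist(),np.round(c["tool_from_camera"],3).tolist(),c.keys())
print(nets.mark_of("nozzle","wrist"))
cv2.imwrite("pics/w1.png",c["color"][:,:,::-1])
E
```

```text
(array([ 5.06388628e+02, -5.99871058e+01,  7.05453917e-02]), np.float64(735.4823529411764)) [array([ 5.02242e+02, -5.87730e+01,  4.70000e-02]), array([ 5.07958e+02, -6.29410e+01,  7.90000e-02])]
[504.63987322 -86.38827316 154.2194298 ] [ 6.93531060e-01  7.20426722e-01  3.24731873e-05 -7.21486601e-05] [[339.7755290910956, 0.0, 322.4515095942652], [0.0, 339.7755290910956, 244.37561404725216], [0.0, 0.0, 1.0]] [[-0.001, 0.964, 0.266, 67.722], [1.0, 0.001, -0.0, -0.242], [-0.0, 0.266, -0.964, -123.986], [0.0, 0.0, 0.0, 1.0]] dict_keys(['color', 'mtx', 'tool_from_camera'])
[{'xy': [206.9, 137.7], 'conf': 0.74}]
```

View pics/w1.png

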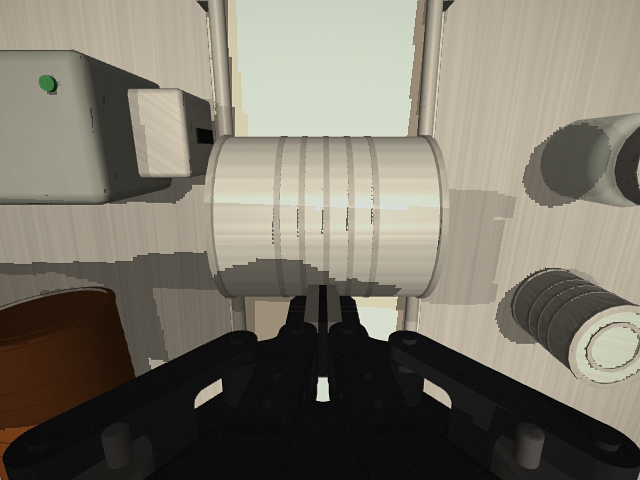

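The wrist view shows the tin centred under the gripper, with silhouette rows 136 to 297, and the nozzle slot at about (205,136). I'll measure the gap between them from this view.

Run:
```python
from h import *
from scipy.spatial.transform import Rotation as R
T=np.eye(4);T[:3,:3]=R.from_quat([.69353,.72043,0,0]).as_matrix();T[:3,3]=[504.64,-86.39,154.22]
W=dict(cam_to_world=T@np.array([[-0.001,.964,.266,67.722],[1,.001,0,-.242],[0,.266,-.964,-123.986],[0,0,0,1]]),mtx=np.array([[339.7755,0,322.4515],[0,339.7755,244.3756],[0,0,1]]))
n=at_z(W,(206,136.5),69.5);print("nozzle",n)
u=lambda r:(lambda d:d/np.linalg.norm(d))(ray(W,(325,r))[1])
b=u(136)+u(297);o=ray(W,(0,0))[0];t=o+b*(69.5-o[2])/b[2];print("tin",t)
# along track using tool x axis
e=T[:3,0];print("gap",e@(n-t),e)
```

```text
nozzle [433.40463706 -13.28172861  69.5       ]
tin [504.96802077 -59.13996431  69.5       ]
gap 48.5469943000112 [-0.0380354   0.99927639  0.        ]
```

carry_out(
  rotation=[
    [0, 0, 0],
    [0, 0, 0],
    [0, 0, 0],
    [0, 0, 0],
    [0, 0, 0],
    [0, 0, 0],
    [0, 0, 0],
    [0, 0, 0],
  ],
  delta_pos=[
    [0, 0, 1],
    [0, 0, 0.6],
    [0, 0, 0.2],
    [0, 0, 0.15],
    [0, 0, 0.07],
    [0, 0, 0.03],
    [0, 0, 0],
    [0, 0, 0],
  ],
  gripper=[0, 0, 0, 0, 0, 0, 0, 0],
)

```text
time: 16.2
tcp_pos: [504.7, -87.1, 133.8]
eef_rot: [0.694, 0.72, 0.0, 0.0]
wrist_force: [-0.3, 0.0, -0.3]
grip_width: -0.1
finger_force: 0.0
```

carry_out(
  rotation=[
    [0, 0, 0],
    [0, 0, 0],
    [0, 0, 0],
    [0, 0, 0],
    [0, 0, 0],
    [0, 0, 0],
    [0, 0, 0],
    [0, 0, 0],
  ],
  delta_pos=[
    [0.6, 0, -0.09],
    [1.3, 0, -0.12],
    [1.6, 0, -0.03],
    [1.6, 0, 0],
    [1.5, 0, 0],
    [1.4, 0, 0.02],
    [1.1, 0, 0.05],
    [0.6, 0, 0.07],
  ],
  gripper=[0, 0, 0, 0, 0, 0, 0, 0],
)

```text
time: 17.2
tcp_pos: [501.0, 11.0, 134.7]
eef_rot: [0.694, 0.72, 0.0, -0.0]
wrist_force: [-0.8, 0.1, 1.5]
grip_width: -0.4
finger_force: 0.9
```

carry_out(
  rotation=[
    [0, 0, 0],
    [0, 0, 0],
    [0, 0, 0],
    [0, 0, 0],
    [0, 0, 0],
    [0, 0, 0],
    [0, 0, 0],
    [0, 0, 0],
  ],
  delta_pos=[
    [0, 0, 0],
    [0, 0, -0.5],
    [0, 0, -2],
    [-1.5, 0, -1],
    [-2.2, 0, 0],
    [-1.5, 0, 0],
    [0, 0, 0],
    [0, 0, 0],
  ],
  gripper=[0, 0, 0, 0, 0, 0, 0, 0],
)

```text
time: 18.2
tcp_pos: [502.8, -41.6, 169.5]
eef_rot: [0.694, 0.72, 0.0, -0.0]
wrist_force: [-0.7, 0.6, 0.8]
grip_width: 0.0
finger_force: 0.0
```

```bash
python3 t.py 503 -11
python3 - <<'E'
from h import *
o=telemetry.get_obs();c=viewer.camera("wrist");print(o["tcp_pos"],o["eef_rot"])
cv2.imwrite("pics/w2.png",c["color"][:,:,::-1])
E
```

```text
(array([ 5.05242224e+02, -1.38215995e+01,  5.99012575e-02]), np.float64(692.5686274509803)) [array([ 5.00237e+02, -1.19300e+01,  6.60000e-02]), array([ 5.06924e+02, -1.60590e+01,  6.40000e-02])]
[502.95652006 -41.41345044 169.69936674] [ 6.93532715e-01  7.20425126e-01  4.90581600e-05 -8.78671657e-05]
```

View pics/w2.png

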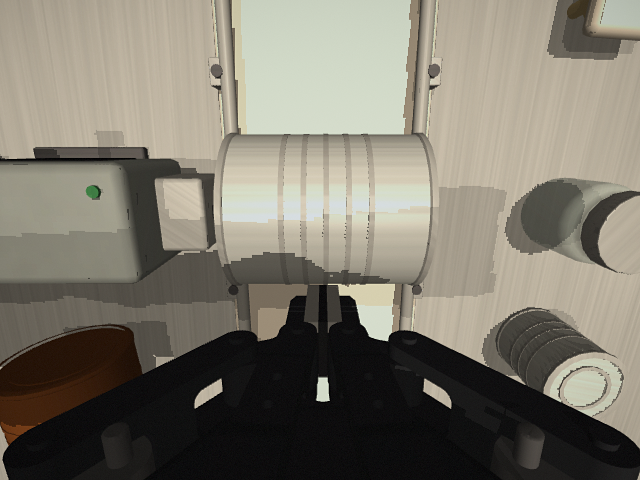

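View pics/scene_11.png

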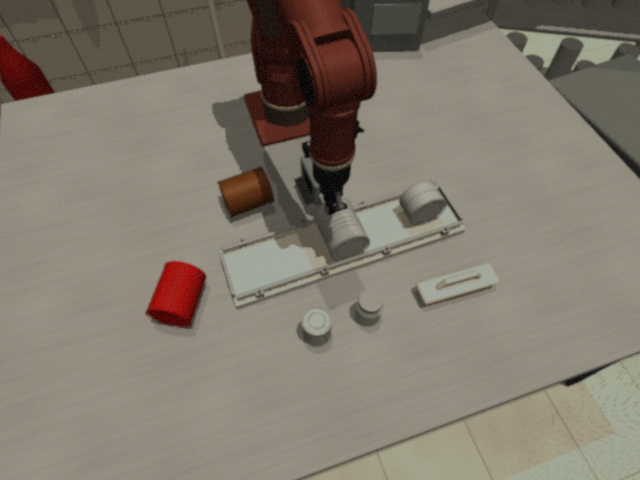

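Run:
```python
from h import *
from scipy.spatial.transform import Rotation as R
def cam(p):
    T=np.eye(4);T[:3,:3]=R.from_quat([.69353,.72043,0,0]).as_matrix();T[:3,3]=p
    return dict(cam_to_world=T@np.array([[-0.001,.964,.266,67.722],[1,.001,0,-.242],[0,.266,-.964,-123.986],[0,0,0,1]]),mtx=np.array([[339.7755,0,322.4515],[0,339.7755,244.3756],[0,0,1]])),T[:3,0]
A,e=cam([504.64,-86.39,154.22]);B,e=cam([502.96,-41.41,169.70])
for z in(80,85,90,95,100,105): print(z,at_z(A,(183,133),z)[:2],at_z(B,(206,214),z)[:2])
u=lambda r:(lambda d:d/np.linalg.norm(d))(ray(B,(325,r))[1])
b=u(133.5)+u(283.5);o=ray(B,(0,0))[0];t=o+b*(69.5-o[2])/b[2];print("tin",t,"gap",e@(np.array([433.4,-13.28,69.5])-t))
```

```text
80 [424.19205892 -12.17075806] [427.54931376 -15.36351525]
85 [426.15038215 -12.33612769] [429.24790487 -14.38971943]
90 [428.10870538 -12.50149732] [430.94649598 -13.41592362]
95 [430.06702861 -12.66686695] [432.64508709 -12.4421278 ]
100 [432.02535183 -12.83223659] [434.3436782  -11.46833199]
105 [433.98367506 -12.99760622] [436.04226931 -10.49453617]
tin [503.31465247 -11.8707819   69.5       ] gap 1.2510334337415316
```

The tin is within about 1 mm of the nozzle line and square, and the other things are where they were. The gripper stands clear. The tin has rolled about 4 rad, so I'll hand it in.

```bash
python3 -c "
from bench import r
print(r.finish_job())"
```

```text
the job is handed in; nothing more can be done
None
```

I rolled the long tin about 198 mm along the track with fingertips on its top and left it lying square within about 1 mm of the nozzle line by the last wrist picture. The job is handed in, but no verdict came back.

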